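# Gauge case up onto the soaking plate

### The arm

A 6-joint arm with a two-finger parallel gripper is mounted at the origin on the work surface. World frame = base frame: x ahead of the robot, y to its left, z up, the work surface at z = 0. Lengths are in m, angles in rad, forces in N, time in s.
With the tool pointing down it reaches from about 0.375 to 0.9 m from the base axis. Payload 3.1 kg.
Tool frame: the origin (TCP) lies where the fingers leave the gripper's body, on its centre line; the fingertips stand 70 mm ahead of it and the grasp point (between the pads) lies 51 mm ahead of it (robot.tip_reach is the distance from the TCP to the fingertips, in m); z points along the fingers, y is the line along which they close (so a half turn about z gives the same grasp; the last joint's range is limited). The gripper opens to 87 mm and grips with 3 to 60 N. Pads are 19 mm wide; open, the fingers measure 117 mm over their backs; the gripper's body (75 mm by 190 mm) begins 51 mm behind the grasp point.
Start: joints at [1.024, 0.527, 1.433, -0, 1.181, -0.178], TCP at [0.225, 0.583, 0.292] pointing down, gripper open.
Joint ranges: [-3.08, 3.08], [-0.75, 2.2], [0.22, 2.44], [-1.43, 4.57], [0, 2.65], [-2.85, 2.85]. Speed limits (rad/s): [2.79, 2.79, 3.14, 3.14, 3.14, 3.14].

### API

Orientations are given as a unit quaternion [x, y, z, w].
In Python, from rig import robot gives the robot as it stands.
- The arm moves only by the tool carry_out, never from a script. Its argument "rows" is a list that holds one entry, the list of rows, each a list of 6 numbers: the shift along the tool's x, y, z in mm, then the turn, a rotation vector about the tool's x, y, z in units of 8 degrees (1.0 is 8 degrees). A call has 1 to 20 rows; each row is the pose to reach, as a shift and turn from the pose commanded when the call began, along the tool's axes at that moment; what a row does not reach only later rows make up. A row lasts 1/10 s, in which the tool goes at most 50 mm and 8.59 degrees, less where a joint would pass 70% of its speed; a pose out of reach is approached as far as the arm can. A call with a gripper value outside its range is refused whole. "fingers" is the opening, from 0 (shut) to 1 (fully open), set as the call begins (left out, the last holds). The fingers move at their own pace and stop on an object; "grip_force" is the grip in N (left out, the last holds). Time passes only in rows, so rows that repeat a pose let the fingers close. It gives the time, the measured TCP pose, the force and the opening at its end, in the units of the state.
- robot.get_obs(): the state, without advancing time (a new reading comes with each control period).
- robot.camera(name): name is "scene" or "top"; returns a dict with "color" (384x512x3 uint8, red, green, blue), "depth" (384x512 float32, m along the optical axis (not along the pixel's ray), 0 where there is no reading), "K" (3x3 intrinsics, pixels), "camera_from_world" (4x4, takes a point from world to camera coordinates). Camera axes: x right, y down, z forward; pixel columns grow to the right and rows downward; lengths in m; the calibration is good to about 2 mm. A picture is of the moment at which its call begins.
- robot.hand_in(): hands the job in, once; it reports no verdict.
The state is a dict: "time": time; "q": joint angles; "joint_velocities": joint speeds; "joint_torque": joint torques, N m; "position": TCP position; "tool_rot": TCP orientation; "ft_force": force on the tool from outside, world axes, zero at the start; "moment": the same for the moment, N m; "grip_width": finger opening in m.
Only numpy, scipy, OpenCV 4.12 (cv2) and the standard library are available. Lean on these libraries where they do the work, as an engineer would, in place of code of your own. Each camera call takes 0.05 s, during which the arm holds its last target. There are 200 camera calls.

### The job

Put the gauge case that has the bar handle across one end onto the raised metal plate so its gauges can take on the plate's temperature. It is not to be carried: raise only the end with the bar, leaving the other end down on the bench, rest that raised end on the edge of the plate and let go of it; then push the case on until it is wholly on the plate, flat, square to the rail and up against the rail at the plate's far side. Leave the other case, the one with the round knob, where it is.

Things in the scene. Friction and masses are not known exactly. Their poses are not given: they have to be found in the camera images.
- case: Grey plastic gauge case, closed, loose, 0.4-0.8 kg: 150 mm long (x), 100 wide (y), 50 high. Origin: centre of underside; +x to its leading end, which faces the plate. A round steel bar, 12 mm thick, fixed on two posts at y = -42 and +42 mm, crosses the lid along y: axis at x = +55, 80 mm above the underside, 74 mm free between the posts. It can turn between finger pads as the case tilts.
- case_tail (a point): The middle of the case's trailing lower edge: 75 mm behind the case's origin, on its underside. Rests on the bench (height 0) at the start.
- plate: Fixed aluminium plate, 14 mm high, 330 wide (y), with a square front step. Origin: middle of the step, at bench level; +x into the plate, the way to push (robot's left). A rail 22 mm above the plate crosses its far side, face at x = 175. The two cases stand side by side before the step, 75 mm either side of its middle, in either order, roughly square to it, 15-60 mm short of it.
- knob_case: The other grey plastic case, to be left alone: loose, 115 mm long (its x), 100 mm wide, 50 mm high, no bar, a round steel knob of 30 mm diameter in the middle of its lid, whose top is 70 mm above its underside. Origin: centre of its underside.
Mind the look-alikes: they are no part of the job. What is shaped like the case but purple, red or turquoise is not meant.

How it is judged:
By the outcome, as a careful person would: the job done as asked, in the order asked, and still so for the second after the job is handed in, with the robot touching nothing.
It also fails if it takes over 51 s, if anything falls off the work surface, if the arm or the gripper's body presses on something with over 40 N, if the wrist force passes 120 N, or if a joint passes its speed limit or range.

## Working session

There is one attempt and no reset: what is moved stays moved. The work goes in short steps, Python scripts to look and compute and a tool call to move; the robot and the scene stay as the last step left them, time stands still between calls to the robot, and variables do not carry over. Pictures are saved under pics/ and viewed, on a budget of 10 in all, crops included, one or two more only if the job needs it, and the job is handed in when it is done.

Besides the shell and the picture viewer there is one more tool, called after "Request:" as name(argument=value, ...), one argument or row to a line, values as JSON. carry_out: Moves the arm, as the interface text tells. Its arguments: {"type":"object","properties":{"rows":{"type":"array"},"fingers":{"type":"number"},"grip_force":{"type":"number"}},"required":["rows"]}

```bash
mkdir -p pics; ls; python3 - <<'E'
from rig import robot
import cv2,numpy as np
o=robot.get_obs();print(o)
ims=[]
for n in("scene","top"):
    c=robot.camera(n);np.savez(f"/tmp/{n}.npz",**c);cv2.imwrite(f"pics/{n}0.png",c["color"][:,:,::-1])
    print(n,c["K"].tolist(),c["camera_from_world"].round(4).tolist())
E
```

```text
pics
{'time': 0.0, 'q': array([ 1.02449360e+00,  5.28459636e-01,  1.43390078e+00, -4.00344675e-05,
        1.18140290e+00, -1.78524833e-01]), 'joint_velocities': array([ 3.57671242e-04,  7.12655106e-05, -1.00985375e-03, -1.09604856e-03,
        7.61441945e-04,  9.88350829e-04]), 'joint_torque': array([ 1.72716004e-04, -4.40037382e+01, -1.76598573e+01,  6.34344388e-02,
        5.81102434e-02, -1.35450655e-04]), 'position': array([0.22439948, 0.58269728, 0.29127597]), 'tool_rot': array([ 1.82846727e-01,  9.83140832e-01, -1.02139707e-03, -3.67477690e-04]), 'ft_force': array([0.08833098, 0.44238763, 1.46963553]), 'moment': array([ 0.03350522, -0.01851468,  0.0150123 ]), 'grip_width': 0.08675419920661766}
scene [[424.0767399607994, 0.0, 251.15482244410816], [0.0, 424.0767399607994, 189.8590529397332], [0.0, 0.0, 1.0]] [[0.2303, 0.973, 0.0154, -0.0092], [0.7303, -0.1624, -0.6635, -0.4197], [-0.6431, 0.164, -0.748, 1.2993], [0.0, 0.0, 0.0, 1.0]]
top [[405.7617139944084, 0.0, 256.972738761472], [0.0, 405.7617139944084, 189.62762333669932], [0.0, 0.0, 1.0]] [[0.0105, -0.9999, -0.0003, -0.1315], [-0.9951, -0.0104, -0.0984, 0.5478], [0.0983, 0.0014, -0.9952, 1.002], [0.0, 0.0, 0.0, 1.0]]
```

View pics/scene0.png

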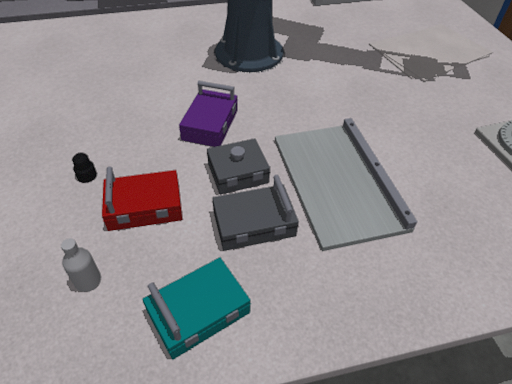

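View pics/top0.png

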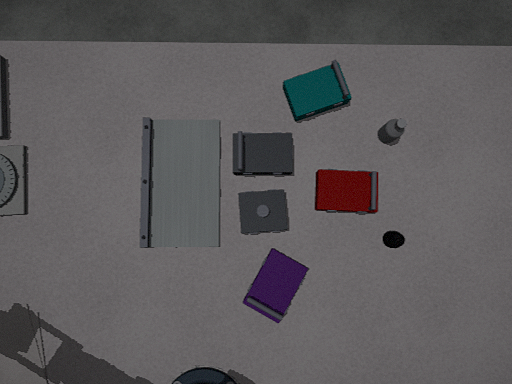

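The scene view shows the grey bar case at about (255,215) and the knob case at (238,165). The plate is at (340,180), with its rail on the right. In the top view the bar case spans (233-294,131-176) with its bar at (238,153), and the plate's step is at column 220. Next I'll measure their poses from depth.

```bash
cat > h.py <<'E'
import numpy as np,cv2
def cloud(c):
    d=c["depth"];v,u=np.mgrid[:d.shape[0],:d.shape[1]];K=c["K"]
    p=np.stack([(u-K[0,2])/K[0,0]*d,(v-K[1,2])/K[1,1]*d,d],-1)
    T=np.linalg.inv(c["camera_from_world"]);P=p@T[:3,:3].T+T[:3,3];P[d==0]=np.nan;return P
def rect(P,m,name):
    q=P[m]
    if len(q)<10: print(name,len(q));return
    r=cv2.minAreaRect((q[:,:2]*1000).astype(np.float32));print(name,len(q),"c",np.round(r[0],1),"size",np.round(r[1],1),"ang",round(r[2],2),"z",np.round(np.median(q[:,2])*1000,1))
def box(P,x,y,z):
    return (P[...,0]>x[0])&(P[...,0]<x[1])&(P[...,1]>y[0])&(P[...,1]<y[1])&(P[...,2]>z[0])&(P[...,2]<z[1])
E
python3 - <<'E'
from h import *
for n in("top","scene"):
    c=np.load(f"/tmp/{n}.npz");P=cloud(c)
    if n=="top":
        for uv in((238,153),(270,153),(263,211),(221,121),(221,246),(146,121),(146,246),(180,180),(294,131),(294,176)): print(uv,P[uv[1],uv[0]].round(4))
        ref=P
    x0,y0=P[0,0,:2] if 0 else (0,0)
    a=ref[153,270];k=ref[211,263]
    b=lambda ctr,z:box(P,(ctr[0]-.07,ctr[0]+.07),(ctr[1]-.1,ctr[1]+.11),z)
    rect(P,b(a,(.043,.056)),n+" case lid")
    rect(P,b(a,(.075,.095)),n+" bar")
    bx=lambda ctr,z:box(P,(ctr[0]-.06,ctr[0]+.06),(ctr[1]-.07,ctr[1]+.07),z)
    rect(P,bx(k,(.043,.056)),n+" knob lid")
    pc=ref[180,180]
    rect(P,box(P,(pc[0]-.2,pc[0]+.2),(pc[1]-.12,pc[1]+.12),(.009,.019)),n+" plate")
    rect(P,box(P,(pc[0]-.2,pc[0]+.2),(pc[1]-.12,pc[1]+.14),(.03,.042)),n+" rail")
E
```

```text
(238, 153) [ 0.6317 -0.0791  0.0852]
(270, 153) [ 0.6397 -0.1574  0.0477]
(263, 211) [ 0.4932 -0.1409  0.0687]
(221, 121) [ 0.7344 -0.0282 -0.004 ]
(221, 246) [ 0.4054 -0.0348 -0.0009]
(146, 121) [0.7221 0.1603 0.0341]
(146, 246) [0.405  0.1474 0.0381]
(180, 180) [0.5735 0.0731 0.0119]
(294, 131) [ 0.7094 -0.2222 -0.0041]
(294, 176) [ 0.5888 -0.2222 -0.002 ]
top case lid 2211 c [ 641.6 -136.2] size [104.9 148.6] ang 0.71 z 49.9
top bar 190 c [640.3 -81.3] size [93.2 10. ] ang 0.8 z 84.8
top knob lid 1779 c [ 494.8 -138.4] size [105.6 114.9] ang 5.13 z 49.7
top plate 8655 c [569.7  62.4] size [330.7 176.3] ang 0.95 z 14.1
top rail 1070 c [567.6 158.7] size [326.2  22. ] ang 0.79 z 36.0
scene case lid 3016 c [ 639.8 -136. ] size [107.2 150.6] ang 1.2 z 51.0
scene bar 256 c [638.8 -81.1] size [94.9 12.2] ang 0.98 z 85.6
scene knob lid 1714 c [ 494.5 -137.9] size [105.2 115.4] ang 5.14 z 51.0
scene plate 9258 c [565.5  71.2] size [334.6 195.8] ang 1.0 z 15.3
scene rail 1179 c [565.2 159. ] size [331.9  23. ] ang 0.86 z 37.0
```

```bash
cat >> h.py <<'E'
from scipy.spatial.transform import Rotation as Ro
def move(obs,pos,ydir):
    "shift (mm, tool axes) and turn (8 deg units) to tool down at pos, tool y along ydir"
    R=Ro.from_quat(obs["tool_rot"]);y=np.r_[ydir,0.];y/=np.linalg.norm(y);z=np.r_[0,0,-1.];T=Ro.from_matrix(np.c_[np.cross(y,z),y,z])
    print("shift",((R.inv().apply(np.array(pos)-obs["position"]))*1000).round(1),"turn",(np.degrees((R.inv()*T).as_rotvec())/8).round(2))
E
python3 - <<'E'
from h import *
from rig import robot
o=robot.get_obs();move(o,[.640,-.081,.19],[-.017,1])
E
```

```text
shift [-626.5 -469.8  102.1] turn [-0.01 -0.   -2.76]
```

Request:
carry_out(
  rows=[
    [[-313,-235,20,0,0,-1.4],[-313,-235,20,0,0,-1.4],[-313,-235,20,0,0,-1.4],[-313,-235,20,0,0,-1.4],[-313,-235,20,0,0,-1.4],[-313,-235,20,0,0,-1.4],[-313,-235,20,0,0,-1.4],[-313,-235,20,0,0,-1.4],[-626,-470,102,0,0,-2.75],[-626,-470,102,0,0,-2.75],[-626,-470,102,0,0,-2.75],[-626,-470,102,0,0,-2.75],[-626,-470,102,0,0,-2.75],[-626,-470,102,0,0,-2.75],[-626,-470,102,0,0,-2.75],[-626,-470,102,0,0,-2.75],[-626,-470,102,0,0,-2.75],[-626,-470,102,0,0,-2.75],[-626,-470,102,0,0,-2.75],[-626,-470,102,0,0,-2.75]],
  ],
  fingers=0.55,
  grip_force=25,
)

```text
time: 2.1
position: [0.6388, -0.0786, 0.1904]
tool_rot: [-0.009, 1.0, 0.0, -0.001]
ft_force: [-0.2, 0.3, -1.2]
grip_width: 0.0476
```

```bash
python3 - <<'E'
from h import *
from rig import robot
o=robot.get_obs();print(o["time"],o["position"],o["ft_force"],o["grip_width"]);move(o,[.640,-.081,.132],[-.017,1])
E
```

```text
2.1 [ 0.63883157 -0.07863768  0.19043455] [-0.15391473  0.25378394 -1.18504869] 0.04759354817361782
shift [-1.2 -2.4 58.4] turn [ 0.   -0.01  0.01]
```

Request:
carry_out(
  rows=[
    [[-1,-2,30,0,0,0],[-1,-2,58,0,0,0],[-1,-2,58,0,0,0],[-1,-2,58,0,0,0]],
  ],
)

```text
time: 2.5
position: [0.6405, -0.0812, 0.1326]
tool_rot: [-0.009, 1.0, 0.0, -0.0]
ft_force: [0.9, 0.3, 0.3]
grip_width: 0.0479
```

Request:
carry_out(
  rows=[
    [[0,0,0,0,0,0],[0,0,0,0,0,0],[0,0,0,0,0,0],[0,0,0,0,0,0],[0,0,0,0,0,0],[0,0,0,0,0,0]],
  ],
  fingers=0,
  grip_force=25,
)

```text
time: 3.1
position: [0.641, -0.0829, 0.1325]
tool_rot: [-0.008, 1.0, -0.0, 0.0]
ft_force: [-0.4, -0.6, 1.2]
grip_width: 0.011
```

```bash
python3 - <<'E'
from h import *
from rig import robot
o=robot.get_obs();print(o["time"],o["position"],o["ft_force"],o["moment"],o["grip_width"]);print(Ro.from_quat(o["tool_rot"]).as_matrix().round(3))
for n in("top",):
    c=robot.camera(n);P=cloud(c);cv2.imwrite(f"pics/{n}1.png",c["color"][:,:,::-1])
    rect(P,box(P,(.57,.71),(-.24,-.14),(.04,.056)),"lid rear")
E
```

```text
3.1 [ 0.64098761 -0.08286373  0.13252596] [-0.42479306 -0.59968535  1.24773972] [-0.2302196   0.04087088  0.02920958] 0.010958721260679377
[[-1.    -0.016  0.   ]
 [-0.016  1.    -0.001]
 [-0.    -0.001 -1.   ]]
lid rear 705 c [ 640.3 -175.1] size [101.9  70.5] ang 0.44 z 49.7
```

Request:
carry_out(
  rows=[
    [[0,-2,-3,0,0,0],[0,-4,-7,0,0,0],[0,-7,-10,0,0,0],[0,-9,-13,0,0,0],[0,-12,-17,0,0,0],[0,-15,-21,0,0,0],[0,-15,-21,0,0,0],[0,-15,-21,0,0,0]],
  ],
)

```text
time: 3.95
position: [0.6411, -0.0977, 0.1534]
tool_rot: [-0.008, 1.0, -0.0, 0.0]
ft_force: [-0.1, -0.2, -5.0]
grip_width: 0.011
```

```bash
python3 - <<'E'
from h import *
from rig import robot
o=robot.get_obs();print(o["time"],o["position"],o["ft_force"],o["moment"],o["grip_width"])
c=robot.camera("scene");cv2.imwrite(f"pics/scene2.png",cv2.resize(c["color"][100:280,180:420,::-1],None,fx=3,fy=3))
E
```

```text
3.95 [ 0.64109278 -0.09774503  0.15339072] [-0.08608359 -0.15663649 -5.03647427] [0.16869537 0.00507997 0.00521915] 0.011044857705912866
```

View pics/scene2.png

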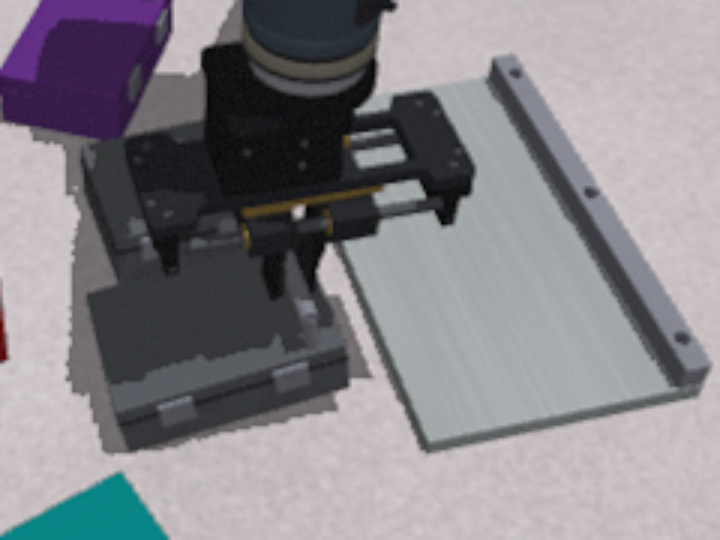

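The picture shows the bar end raised and the tail still on the bench. The leading edge is short of the step, and the lift force is about 5 N. Next I'll drag it forward and lower it onto the edge.

Request:
carry_out(
  rows=[
    [[0,8,0,0,0,0],[0,18,0,0,0,0],[0,28,0,0,0,0],[0,38,0,0,0,0],[0,48,0,0,0,0],[0,56,0,0,0,0],[0,60,0,0,0,0],[0,60,0,0,0,0],[0,62,3,0,0,0],[0,64,5,0,0,0],[0,65,7,0,0,0],[0,65,7,0,0,0]],
  ],
)

```text
time: 5.2
position: [0.6406, -0.0322, 0.1471]
tool_rot: [-0.008, 1.0, 0.0, 0.001]
ft_force: [0.0, 4.7, 1.4]
grip_width: 0.0111
```

```bash
python3 - <<'E'
from h import *
from rig import robot
o=robot.get_obs();print(o["time"],o["position"],o["ft_force"],o["moment"],o["grip_width"])
c=robot.camera("scene");cv2.imwrite(f"pics/scene3.png",cv2.resize(c["color"][100:280,180:420,::-1],None,fx=3,fy=3))
E
```

```text
5.2 [ 0.6405616  -0.03215445  0.14709547] [0.0089708  4.7234706  1.40869921] [ 0.67621687  0.09558491 -0.07857361] 0.011084226182472047
```

View pics/scene3.png

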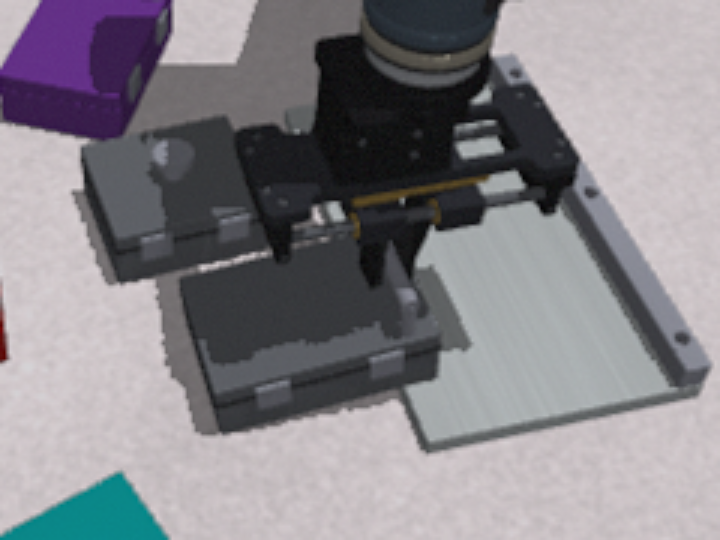

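The leading end now overlaps the plate by about 24 mm and the lift force has dropped to zero, so it is resting on the edge. I'll open and rise.

Request:
carry_out(
  rows=[
    [[0,0,0,0,0,0],[0,0,0,0,0,0],[0,0,0,0,0,0],[0,0,0,0,0,0]],
  ],
  fingers=0.5,
)

```text
time: 5.65
position: [0.6401, -0.0331, 0.1462]
tool_rot: [-0.008, 1.0, -0.0, 0.0]
ft_force: [-0.6, -0.1, 0.5]
grip_width: 0.0352
```

Request:
carry_out(
  rows=[
    [[0,0,-20,0,0,0],[0,0,-60,0,0,0],[0,0,-70,0,0,0],[0,-50,-70,0,0,1],[0,-100,-70,0,0,2],[0,-150,-70,0,0,3],[0,-200,-70,0,0,4],[0,-200,-70,0,0,5],[0,-200,-70,0,0,6],[0,-200,-70,0,0,7],[0,-200,-70,0,0,8],[0,-200,-70,0,0,9],[0,-200,-70,0,0,10],[0,-200,-70,0,0,11],[0,-200,-70,0,0,11.25],[0,-200,-70,0,0,11.25]],
  ],
  fingers=0.7,
)

```text
time: 7.25
position: [0.643, -0.2326, 0.2156]
tool_rot: [0.701, 0.713, -0.0, -0.0]
ft_force: [1.0, -0.2, 0.1]
grip_width: 0.0608
```

```bash
python3 - <<'E'
from h import *
from rig import robot
o=robot.get_obs();print(o["time"],o["q"],o["position"],o["ft_force"],o["grip_width"])
c=robot.camera("top");P=cloud(c);cv2.imwrite(f"pics/top4.png",cv2.resize(c["color"][80:280,120:360,::-1],None,fx=3,fy=3))
rect(P,box(P,(.55,.73),(-.2,.03),(.03,.072)),"lid");rect(P,box(P,(.57,.71),(-.06,.0),(.088,.11)),"bar")
rect(P,box(P,(.42,.57),(-.21,-.06),(.043,.056)),"knob lid")
move(o,[.641,-.225,.18],[1,.0165])
E
```

```text
7.25 [-5.10012310e-01  6.90506763e-01  1.34021225e+00 -3.57088882e-04
  1.11161388e+00 -5.26051486e-01] [ 0.64297974 -0.23256732  0.21563016] [ 1.03941502 -0.21616261  0.09829538] 0.06078890976173898
lid 1409 c [640.3 -65.8] size [105.6 122.4] ang 0.2 z 59.8
bar 200 c [639.4 -30.4] size [12.2 91.3] ang 89.95 z 98.5
knob lid 0
shift [ 7.6 -1.8 35.6] turn [-0.01 -0.   -0.  ]
```

View pics/top4.png

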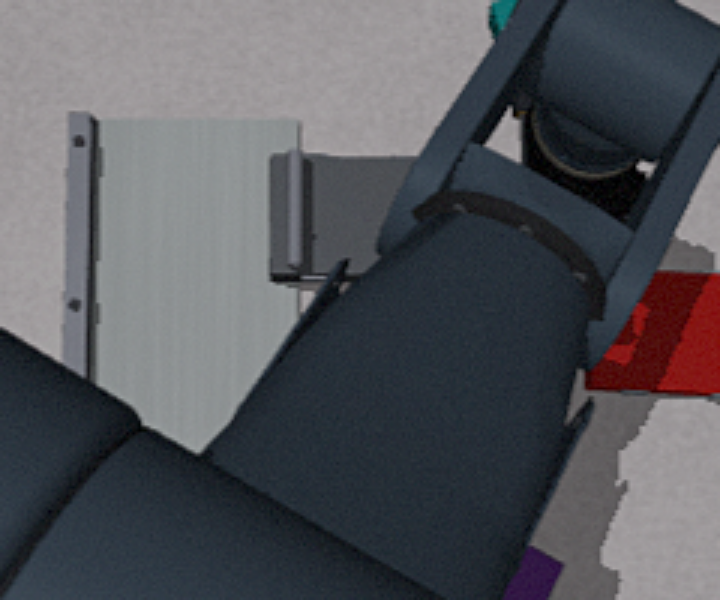

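The case rests on the plate's edge, with its bar at (293,215) in the crop and its tail on the bench. I'll lower the spread fingers behind it and push.

Request:
carry_out(
  rows=[
    [[25,0,40,0,0,0],[25,0,80,0,0,0],[25,0,115,0,0,0],[25,0,123,0,0,0],[35,0,123,0,0,0],[45,0,123,0,0,0],[55,0,123,0,0,0],[65,0,123,0,0,0],[75,0,123,0,0,0],[85,0,123,0,0,0],[95,0,123,0,0,0],[95,0,123,0,0,0]],
  ],
)

```text
time: 8.5
position: [0.643, -0.1371, 0.095]
tool_rot: [0.701, 0.713, 0.001, 0.002]
ft_force: [0.6, -1.3, 1.2]
grip_width: 0.0605
```

```bash
python3 - <<'E'
from h import *
from rig import robot
o=robot.get_obs();print(o["time"],o["position"],o["ft_force"],o["moment"],o["grip_width"])
c=robot.camera("scene");cv2.imwrite(f"pics/scene5.png",cv2.resize(c["color"][100:280,180:420,::-1],None,fx=3,fy=3))
P=cloud(c);rect(P,box(P,(.57,.71),(-.05,.12),(.088,.12)),"bar")
E
```

```text
8.5 [ 0.64304863 -0.13709124  0.09498904] [ 0.6086739  -1.267569    1.24832626] [-0.32545457 -0.04593388  0.01548867] 0.06054679011989877
bar 276 c [ 6.399e+02 -6.000e-01] size [94.2 12.4] ang 1.12 z 104.1
```

View pics/scene5.png

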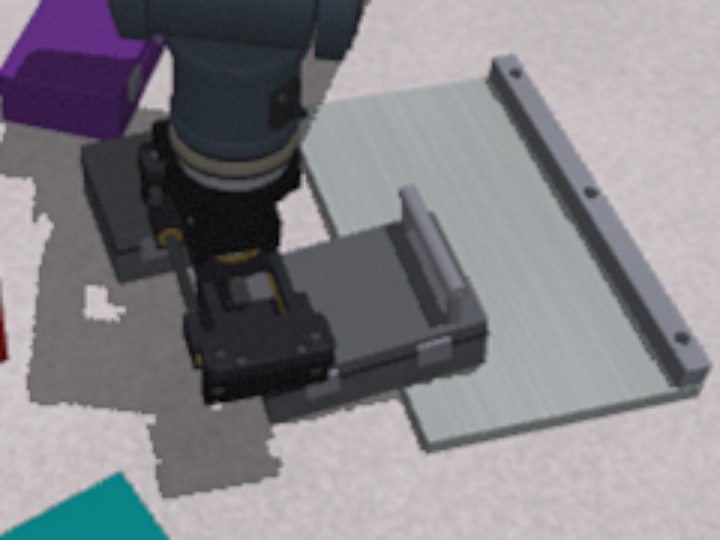

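The case is following straight: the bar is now at y=-0.001 and parallel to the rail. I'll push on.

Request:
carry_out(
  rows=[
    [[10,0,0,0,0,0],[20,0,0,0,0,0],[30,0,0,0,0,0],[40,0,0,0,0,0],[50,0,0,0,0,0],[60,0,0,0,0,0],[70,0,0,0,0,0],[80,0,0,0,0,0],[90,0,0,0,0,0],[100,0,0,0,0,0],[110,0,0,0,0,0],[110,0,0,0,0,0],[110,0,0,0,0,0]],
  ],
)

```text
time: 9.85
position: [0.6408, -0.0279, 0.0941]
tool_rot: [0.701, 0.713, 0.001, 0.001]
ft_force: [1.8, -3.6, 1.5]
grip_width: 0.0606
```

```bash
python3 - <<'E'
from h import *
from rig import robot
o=robot.get_obs();print(o["time"],o["position"],o["ft_force"],o["moment"],o["grip_width"])
c=robot.camera("scene");cv2.imwrite(f"pics/scene6.png",cv2.resize(c["color"][100:280,180:420,::-1],None,fx=3,fy=3))
P=cloud(c);rect(P,box(P,(.55,.71),(.05,.15),(.088,.12)),"bar");rect(P,box(P,(.55,.71),(.03,.14),(.055,.075)),"lid")
E
```

```text
9.85 [ 0.64081589 -0.02785257  0.09405704] [ 1.82491367 -3.55749874  1.45692162] [-0.52309908 -0.14637415 -0.00213911] 0.060614683437851
bar 268 c [638.  113.6] size [94.4 13.6] ang 1.83 z 99.5
lid 1693 c [639.5  85.7] size [106.6  97. ] ang 3.13 z 65.1
```

View pics/scene6.png

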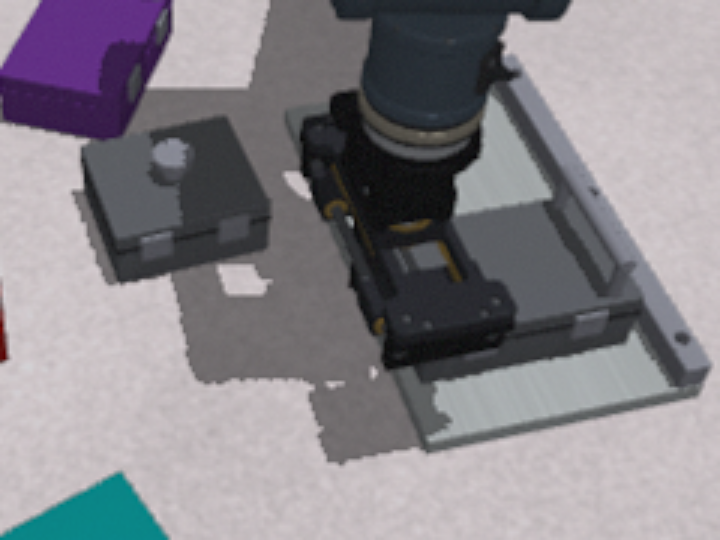

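It now lies flat on the plate with about 14 mm left to the rail. I'll finish slowly.

Request:
carry_out(
  rows=[
    [[4,0,0,0,0,0],[8,0,0,0,0,0],[11,0,0,0,0,0],[13,0,0,0,0,0],[13,0,0,0,0,0],[13,0,0,0,0,0]],
  ],
)

```text
time: 10.5
position: [0.64, -0.0156, 0.0936]
tool_rot: [0.701, 0.713, -0.0, 0.001]
ft_force: [0.4, -5.1, 3.9]
grip_width: 0.0611
```

Request:
carry_out(
  rows=[
    [[1,0,0,0,0,0],[2,0,0,0,0,0],[2,0,0,0,0,0]],
  ],
)

```text
time: 10.8
position: [0.6399, -0.0139, 0.0936]
tool_rot: [0.701, 0.713, -0.001, 0.001]
ft_force: [-0.5, -6.0, 4.6]
grip_width: 0.061
```

Request:
carry_out(
  rows=[
    [[1,0,0,0,0,0],[2,0,0,0,0,0],[2,0,0,0,0,0]],
  ],
)

```text
time: 11.1
position: [0.6399, -0.0128, 0.0936]
tool_rot: [0.701, 0.713, -0.001, 0.001]
ft_force: [0.2, -9.4, 4.4]
grip_width: 0.061
```

Request:
carry_out(
  rows=[
    [[1,0,0,0,0,0],[1,0,0,0,0,0]],
  ],
)

```text
time: 11.3
position: [0.6399, -0.0127, 0.0936]
tool_rot: [0.701, 0.713, -0.002, 0.002]
ft_force: [-0.6, -12.0, 4.8]
grip_width: 0.061
```

```bash
python3 - <<'E'
from h import *
from rig import robot
o=robot.get_obs();print(o["time"],o["position"],o["ft_force"],o["moment"])
c=robot.camera("scene")
P=cloud(c);rect(P,box(P,(.55,.71),(.05,.15),(.088,.12)),"bar")
E
```

```text
11.3 [ 0.63989296 -0.01273211  0.09362016] [ -0.57138212 -11.98860391   4.82745715] [-1.89520019  0.08350258 -0.04680947]
bar 263 c [637.9 128.8] size [93.7 12. ] ang 1.24 z 99.5
```

The tool has stopped while the force rises, so the case is against the rail. I'll press a little more to square it, then back off and clear the view.

Request:
carry_out(
  rows=[
    [[2,0,0,0,0,0],[3,0,0,0,0,0],[3,0,0,0,0,0],[-2,0,0,0,0,0],[-10,0,0,0,0,0],[-50,0,-10,0,0,0],[-90,0,-50,0,0,0],[-130,0,-90,0,0,0],[-170,0,-130,0,0,0],[-210,0,-160,0,0,0],[-250,0,-180,0,0,0],[-290,0,-180,0,0,0],[-330,0,-180,0,0,0],[-370,0,-180,0,0,0],[-370,0,-180,0,0,0],[-370,0,-180,0,0,0]],
  ],
)

```text
time: 12.95
position: [0.6448, -0.3792, 0.2714]
tool_rot: [0.702, 0.712, 0.001, -0.002]
ft_force: [-0.7, 0.3, 0.4]
grip_width: 0.061
```

```bash
python3 - <<'E'
from h import *
from rig import robot
o=robot.get_obs();print(o["time"],o["position"],o["ft_force"])
for n in("scene","top"):
    c=robot.camera(n);cv2.imwrite(f"pics/{n}7.png",cv2.resize(c["color"][90:280,120:420,::-1],None,fx=2.6,fy=2.6))
    P=cloud(c);rect(P,box(P,(.55,.71),(.05,.15),(.088,.12)),"bar");rect(P,box(P,(.55,.71),(-.05,.151),(.055,.073)),"lid")
    rect(P,box(P,(.4,.74),(.13,.2),(.03,.042)),"rail");rect(P,box(P,(.42,.57),(-.21,-.06),(.043,.056)),"knob lid")
E
```

```text
12.95 [ 0.64479008 -0.37919883  0.27139533] [-0.70204834  0.28402041  0.37523155]
bar 265 c [637.4 129.3] size [94.2 11.9] ang 0.97 z 99.3
lid 2909 c [639.7  74.6] size [104.4 151. ] ang 0.64 z 65.1
rail 721 c [565.7 151.8] size [ 41.1 330.4] ang 89.49 z 37.0
knob lid 1719 c [ 494.8 -138. ] size [105.  115.3] ang 5.05 z 51.0
bar 202 c [637.7 129.5] size [91.4 12.7] ang 1.12 z 99.0
lid 1880 c [639.5  74.8] size [104.4 150.4] ang 0.89 z 64.1
rail 416 c [638.4 159.7] size [183.4  21.9] ang 0.71 z 36.2
knob lid 1054 c [ 494.6 -139.7] size [105.8 112.8] ang 5.71 z 49.6
```

View pics/scene7.png

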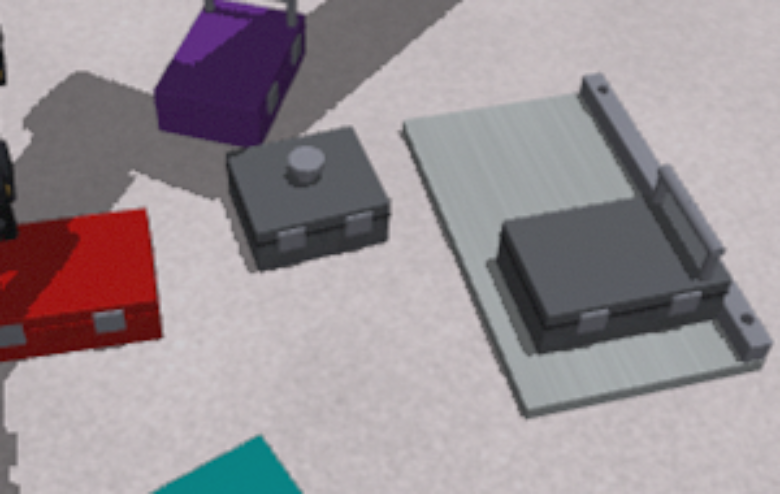

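View pics/top7.png

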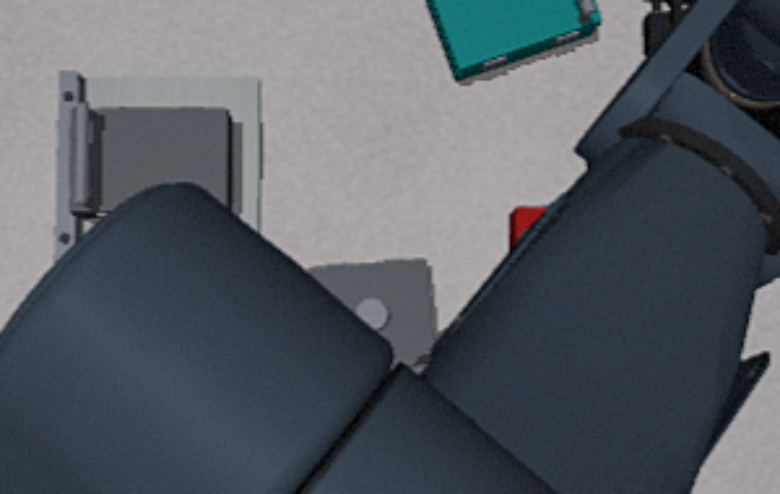

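Both views show the case flat, square and against the rail, wholly on the plate. The knob case hasn't moved, and the arm is clear.

```bash
python3 -c "
from rig import robot
print(robot.hand_in())"
```

```text
the job is handed in; nothing more can be done
None
```

The gauge case with the bar handle is on the plate: flat, wholly on it, and up against the rail. I handed the job in at about 13 s of the 51 s allowed.

**How it went:** I gripped the bar and tilted up only that end. I drew the case forward with its tail on the bench, rested the raised end about 24 mm over the plate's edge, and let go. Then I pushed the trailing face with two spread fingers until the case met the rail, where the tool stopped and the force rose. It read about 12 N, and I pressed 3 mm further before backing off, with no force reading at that moment.

**Last checks:**
- **Flat:** the lid stands at 64–65 mm, which is the 50 mm case on the 14 mm plate.
- **Against the rail:** the leading end measures within about 2 mm of the rail's face, which is as fine as the camera calibration allows.
- **Square:** the bar reads 1.0–1.1° and the lid 0.6–0.9°, against the rail's 0.7–0.9°. In the final scene view the rail's own fit was spoiled by part of the case, so I used its earlier value.
- **Knob case:** it is within 0.5 mm of where it started in the scene view. The top view read 1–2 mm and half a degree different, but the arm partly hid the case there.
- **Arm:** it was clear of everything, with almost no force on the tool.

No check failed.

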